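Set the batch-number wheel to 7 and let it lock

TASK

The part-marking head on the bench must stamp batch 7 on the next hubs. Press the bar knob down against its spring, turn the number drum until the 7 stands in the window, then feel for the notch so that the knob springs all the way back up and locks the drum there, and let go. Do not force the knob against its lock or ram it onto its stop, and leave the parts lying round about where they are.

Things in the scene. Friction and masses are not known exactly. Their poses are not given: they have to be found in the camera images.
- case: marking head: grey square case with a dark base, 180 x 180 x 55 mm, fixed to the bench; origin at the centre of its underside, on the vertical drum axis. The window is on its -x side. Placed and turned differently every time.
- window (a point): centre of the window in the top cover (34 x 38 mm, 55 mm above the bench), 61 mm from the drum axis towards case -x. The aluminium drum with black numbers 0 to 9 shows in it; black lines on the cover left and right of it mark its middle.
- knob_grip (a point): centre of the black bar knob, on the drum axis, 86 mm above the bench with the knob up: bar 52 mm long (point x), 16 mm wide (point y), 32 mm high, edges rounded; below it a 34 mm round collar 5 mm high, then 10 mm of free space to the cover. Turns with the drum, goes down with the knob. Grip across the 16 mm from above.
- drum (a joint): angle (rad) of the number drum, which turns with the knob about the vertical axis. Number N is in the middle of the window at N x 0.6283 (7: 4.398). Grows anticlockwise seen from above, to higher numbers. Yaw of the bar = case yaw + this angle. End stops just beyond 0 and 9; friction 0.05 Nm. Starts between 3 and 6.
- knob (a joint): how far the knob is pushed down (m): 0 = fully up, locked. The spring needs 5 to 6 N to begin, then 1 N more per mm. From 4 mm down the lock tooth is clear of the notches and the drum turns freely; at 8 mm it meets a hard stop. Between notches the knob can rise only to 4 mm, the tooth resting under the ring.
- lock (a point): point on the drum axis 30 mm up inside the case, at the hidden notched ring (ten notches 0.628 rad apart, at 45 mm radius) for the knob's tooth. The ring is not set true: a number's notch lies up to 0.12 rad either side of where the number is central, differently every time; the tooth enters only within about 0.03 rad of it. Over 30 N between tooth and ring or stop does damage.
- bush: brass flanged bush, 54 mm across, 44 mm high, loose, standing beside the case on its +y side; leave it there. Origin at its underside.
- roller: grey metal roller lying on the bench, 67 x 42 x 42 mm, loose, beside the case on its +y side; leave it there. Origin at its underside.
- hex_key: dark hex key lying flat, 42 x 111 x 10 mm, loose, behind the case; leave it there. Origin at its underside.
- big_bush: light grey metal bush, 86 mm across, 46 mm high, loose, on the robot's right; leave it there. Origin at its underside.

How it is judged:
At the end, for the whole second after the job is handed in: The drum is at rest with 7 in the window (within 0.19 rad of 4.398, which covers every place its notch can have), and the knob is fully up (less than 1 mm down), so locked in the notch of the 7 (value of joint drum between 4.208 and 4.588 rad and value of joint knob below 0.001 m and velocity of joint drum between -0.05 and 0.05 rad/s); the robot touches nothing.
It fails at once if more than 30 N between the lock tooth of the knob and the notched ring or its stop (forced while locked, rammed down, or hauled up) (contact force between knob and index_ring above 30 N).
It fails at once if the brass bush moved more than 20 mm (distance of bush from where it was at the start of the episode above 0.02 m).
It fails at once if the roller moved more than 20 mm (distance of roller from where it was at the start of the episode above 0.02 m).
It fails at once if the hex key moved more than 20 mm (distance of hex_key from where it was at the start of the episode above 0.02 m).
It fails at once if the big bush moved more than 20 mm (distance of big_bush from where it was at the start of the episode above 0.02 m).
It also fails if it takes over 58 s, if anything falls off the work surface, if the arm or the gripper's body presses on something with over 40 N, if the wrist force passes 120 N, or if a joint passes its speed limit or range.

ROBOT

A 6-joint arm with a two-finger parallel gripper is mounted at the origin on the work surface; the furniture and walls round the work are solid. World frame = base frame: x ahead of the robot, y to its left, z up, the work surface at z = 0. Lengths are in m, angles in rad, forces in N, time in s.
With the tool pointing down it reaches from about 0.3 to 0.75 m from the base axis. Payload 8.5 kg.
Tool frame: the origin (TCP) lies on the centre line of the jaws, within the pads' length; the fingertips stand 22 mm ahead of it and the grasp point (between the pads) lies 3 mm ahead of it (r.nose_length is the y of the fingertips in the tool frame, in m); y points along the fingers, z is the direction in which the jaws open and shut, and the axes are right-handed (so a half turn about y gives the same grasp; the last joint's range is limited). The gripper opens to 88 mm and grips with 3 to 60 N. Pads are 18 mm wide; open, the fingers measure 123 mm over their backs; the gripper's body (75 mm by 187 mm) begins 45 mm behind the grasp point.
Start: joints at [1.002, 0.381, 1.297, -0, 1.464, -0.215], TCP at [0.191, 0.516, 0.261] pointing down, gripper open.
Joint ranges: [-3.11, 3.11], [-0.89, 2.33], [0.22, 2.48], [-1.42, 4.56], [0.17, 2.85], [-2.88, 2.88]. Speed limits (rad/s): [2.39, 2.39, 3.14, 3.14, 3.14, 3.14].

INTERFACE

Orientations are given as a rotation vector (axis times angle).
In Python, from rig import r gives the robot as it stands. Calls block until the motion is done:
- r.move_ptp(position, orientation): joint-space move of the TCP to a pose.
- r.movel(position, frame=None, max_speed=0.15, threshold=None): straight line of the TCP; frame=None keeps the orientation; max_speed is the mean speed in m/s. With threshold (N) it stops when the force on the tool has changed by that much, and returns True; else False.
- r.move_joints(angles): joint-space move.
- r.grip(opening, strength=None): finger opening in m; strength is the grip in N (None keeps the last); returns when the fingers have stopped.
- r.pause(seconds).
- r.inverse_kinematics(position, orientation): joint angles nearest the present ones, or None.
- r.read_camera(name): name is "scene" or "top" or "wrist"; returns (picture, depth): 400x640x3 uint8, blue, green, red; 400x640 float32, m along the optical axis (not along the pixel's ray), 0 where there is no reading.
- r.camera_info(name): a dict with "camera_matrix" (3x3 intrinsics, pixels), "distortion" ([k1, k2, p1, p2, k3] as OpenCV has them; the pictures are not rectified), "cam_to_world" (4x4, takes a point from camera to world coordinates); the wrist camera has in their place "hand_eye" (4x4, takes a point from camera to tool coordinates, whose origin is the TCP and whose axes are the tool frame's). Camera axes: x right, y down, z forward; pixel columns grow to the right and rows downward; lengths in m; the calibration is good to about 2 mm. A picture is of the moment at which its call begins: read the wrist's pose just before it. camera_info takes no time and is no camera call.
A pose or a line that the arm cannot do raises r.Unreachable and nothing moves.
- r.hand_in(): hands the job in, once; it reports no verdict.
Readings, each from a call of its own:
- r.read_clock(): time.
- r.read_q(): joint angles.
- r.read_joint_velocities(): joint speeds.
- r.read_effort(): joint torques, N m.
- r.read_tool_pos(): TCP position.
- r.read_orientation(): TCP orientation.
- r.read_wrist_force(): force on the tool from outside, world axes, zero at the start.
- r.read_ft_torque(): the same for the moment, N m.
- r.read_width(): finger opening in m.
Only numpy, scipy, OpenCV 4.12 (cv2) and the standard library are available. Lean on these libraries where they do the work, as an engineer would, in place of code of your own. Each camera call takes 0.05 s, during which the arm holds its last target.

## Working session

There is one attempt and no reset: what is moved stays moved. The work goes in short steps, each a Python script; the robot and the scene stay as the last script left them, time stands still between calls to the robot, and variables do not carry over. Pictures are saved under pics/ and viewed, and the job is handed in when it is done.

```bash
ls; mkdir -p pics; python3 - <<'E'
from rig import r
import cv2
print(r.read_clock(), r.read_orientation(), r.nose_length)
for n in ("scene","top","wrist"):
    im,d=r.read_camera(n); cv2.imwrite(f"pics/{n}0.png",im)
    import numpy as np; np.save(f"pics/{n}0.npy",d)
    print(n,r.camera_info(n))
E
```

```text
pics
0.0 [-1.55424612  0.27810802 -0.27725104] 0.022
scene {'camera_matrix': array([[474.91367371,   0.        , 314.35698561],
       [  0.        , 474.91367371, 190.99095526],
       [  0.        ,   0.        ,   1.        ]]), 'distortion': array([-0.11428691,  0.        ,  0.        ,  0.        ,  0.        ]), 'cam_to_world': array([[ 0.64893895, -0.41733455,  0.63616831, -0.40181646],
       [-0.76079048, -0.3463448 ,  0.5488562 , -0.76966111],
       [-0.00872307, -0.84016496, -0.54226078,  0.89418708],
       [ 0.        ,  0.        ,  0.        ,  1.        ]])}
top {'camera_matrix': array([[369.90559315,   0.        , 319.30941062],
       [  0.        , 369.90559315, 207.17854097],
       [  0.        ,   0.        ,   1.        ]]), 'distortion': array([0.00197481, 0.        , 0.        , 0.        , 0.        ]), 'cam_to_world': array([[ 0.00991353, -0.98268262,  0.1850313 ,  0.38191932],
       [-0.99972512, -0.00580849,  0.02271453,  0.01906305],
       [-0.02124642, -0.18520562, -0.98247009,  0.95917871],
       [ 0.        ,  0.        ,  0.        ,  1.        ]])}
wrist {'camera_matrix': array([[359.38743138,   0.        , 323.78564267],
       [  0.        , 359.38743138, 198.45822536],
       [  0.        ,   0.        ,   1.        ]]), 'distortion': array([-0.07475473,  0.        ,  0.        ,  0.        ,  0.        ]), 'hand_eye': array([[ 7.86240796e-04,  9.46713008e-01,  3.22077416e-01,
        -8.51024619e-02],
       [ 1.07656565e-03, -3.22078131e-01,  9.46712479e-01,
        -1.23434911e-01],
       [ 9.99999111e-01, -3.97606491e-04, -1.27242967e-03,
         2.08488958e-04],
       [ 0.00000000e+00,  0.00000000e+00,  0.00000000e+00,
         1.00000000e+00]])}
```

View pics/top0.png

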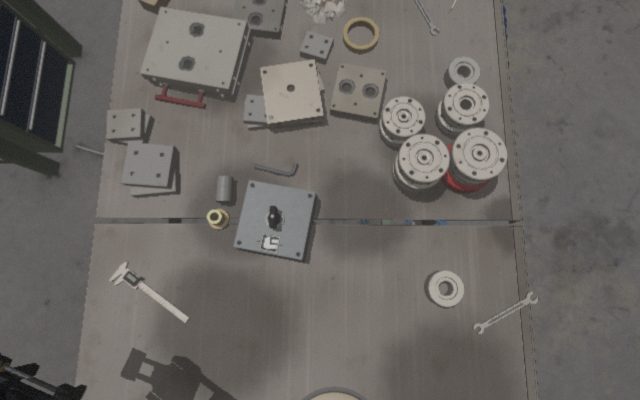

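View pics/scene0.png

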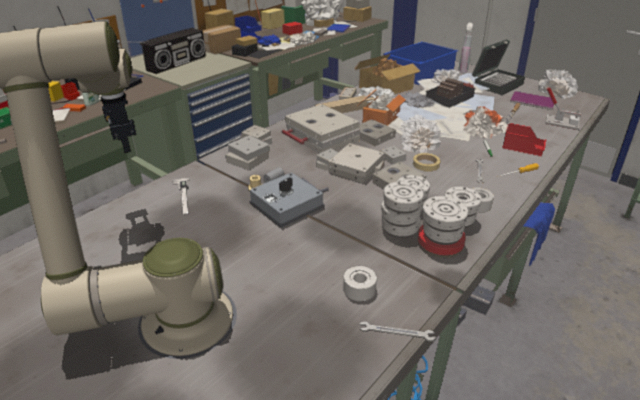

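The top view shows the case centred near (277,221) with the black knob at (274,215), the window at (270,243) facing the robot, the brass bush at (217,218), the roller at (224,189) and the hex key at (275,170). I'll fit the case pose from the depth.

```bash
cat > h.py <<'E'
import numpy as np, cv2
from scipy.spatial.transform import Rotation as R
def cloud(d,K,D,T):
    v,u=np.mgrid[0:d.shape[0],0:d.shape[1]]
    p=cv2.undistortPoints(np.stack([u,v],-1).reshape(-1,1,2).astype(np.float64),K,D).reshape(-1,2)
    z=d.reshape(-1)
    P=np.c_[p*z[:,None],z]
    return (P@T[:3,:3].T+T[:3,3]).reshape(*d.shape,3)
def proj(Pw,K,D,T):
    Ti=np.linalg.inv(T)
    return cv2.projectPoints(np.atleast_2d(Pw).astype(float),cv2.Rodrigues(Ti[:3,:3])[0],Ti[:3,3],K,D)[0].reshape(-1,2)
E
python3 - <<'E'
from rig import r
from h import *
i=r.camera_info("top");d=np.load("pics/top0.npy")
P=cloud(d,i["camera_matrix"],i["distortion"],i["cam_to_world"])
roi=np.zeros(d.shape,bool);roi[178:265,232:322]=1
roi[:, :]&=True
z=P[...,2]
m=roi&(z>.045)&(z<.066)&(d>0)
q=P[m];print(len(q),np.median(q[:,2]))
m8=m.astype(np.uint8)
n,lab,st,_=cv2.connectedComponentsWithStats(m8);k=1+np.argmax(st[1:,4]);q=P[lab==k]
print("case rect",cv2.minAreaRect(q[:,:2].astype(np.float32)))
m=roi&(z>.085);q=P[m];print(len(q),q.max(0),q.min(0));print("knob",cv2.minAreaRect(q[:,:2].astype(np.float32)),q.mean(0))
im=cv2.imread("pics/top0.png");cv2.imwrite("pics/c0.png",cv2.resize(im[165:275,200:330],None,fx=6,fy=5.4,interpolation=cv2.INTER_CUBIC)[:600])
for n,(a,b,c,e) in dict(bush=(205,232,205,232),roller=(174,204,214,236),hex=(160,178,250,300)).items():
    s=P[a:b,c:e].reshape(-1,3);s=s[s[:,2]>(.02 if n!='hex' else .006)];
    if len(s):print(n,s.min(0),s.max(0))
E
```

```text
4396 0.0543269963859469
case rect ((0.5223966240882874, 0.1510092169046402), (0.17320945858955383, 0.17257265746593475), 79.6123275756836)
191 [0.54702646 0.15906215 0.95917871] [0.38191932 0.01906305 0.08557062]
knob ((0.4549720287322998, 0.09931521862745285), (0.21339605748653412, 0.0396297350525856), 37.16822052001953) [0.49486904 0.12497367 0.25899623]
bush [0.38191932 0.01906305 0.02003657] [0.54604794 0.32402901 0.95917871]
roller [0.38191932 0.01906305 0.02008019] [0.63715923 0.31014802 0.95917871]
hex [0.38191932 0.01906305 0.00606676] [0.6813332  0.21481425 0.95917871]
```

View pics/c0.png

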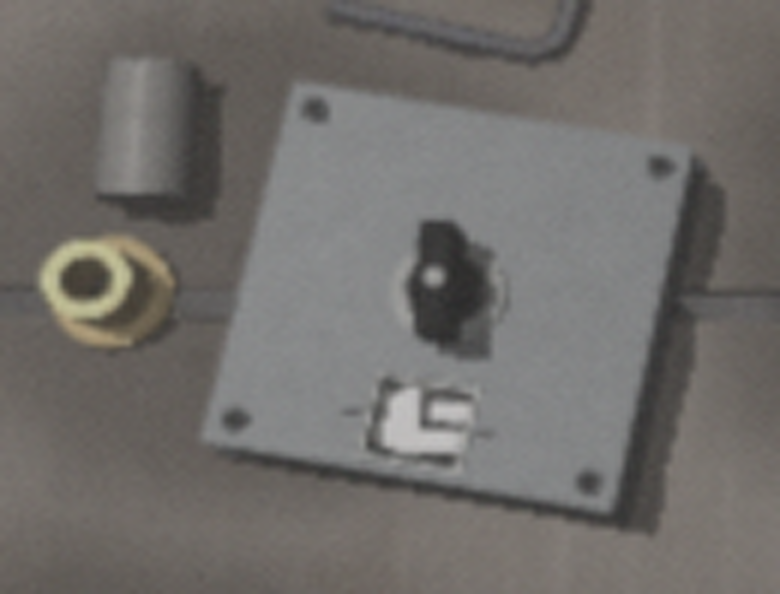

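The drum seems to sit near 5 and the case yaw is about -0.18. I'll check how far joint 6 can turn in each grasp choice, then take a closer wrist look.

```bash
cat >> h.py <<'E'
def ori(a):  # tool down, jaw direction at world yaw a
    c,s=np.cos(a),np.sin(a)
    return R.from_matrix(np.array([[s,0,c],[-c,0,s],[0,-1,0]])).as_rotvec()
E
python3 - <<'E'
from rig import r
from h import *
M=R.from_rotvec(r.read_orientation()).as_matrix();print(M.round(3))
for a in np.arange(-np.pi,np.pi,np.pi/8):
    q=r.inverse_kinematics([.5224,.151,.15],ori(a));print(round(a,2),None if q is None else np.round(q,2))
E
```

```text
[[ 0.938 -0.001  0.346]
 [-0.346 -0.001  0.938]
 [-0.    -1.    -0.001]]
-3.14 None
-2.75 [0.06 0.48 1.49 0.   1.18 2.81]
-2.36 [0.06 0.48 1.49 0.   1.18 2.42]
-1.96 [ 0.06  0.48  1.49 -0.    1.18  2.03]
-1.57 [ 0.06  0.48  1.49 -0.    1.18  1.63]
-1.18 [0.06 0.48 1.49 0.   1.18 1.24]
-0.79 [0.06 0.48 1.49 0.   1.18 0.85]
-0.39 [0.06 0.48 1.49 0.   1.18 0.46]
0.0 [0.06 0.48 1.49 0.   1.18 0.06]
0.39 [ 0.06  0.48  1.49  0.    1.18 -0.33]
0.79 [ 0.06  0.48  1.49  0.    1.18 -0.72]
1.18 [ 0.06  0.48  1.49 -0.    1.18 -1.11]
1.57 [ 0.06  0.48  1.49  0.    1.18 -1.51]
1.96 [ 0.06  0.48  1.49 -0.    1.18 -1.9 ]
2.36 [ 0.06  0.48  1.49  0.    1.18 -2.29]
2.75 [ 0.06  0.48  1.49 -0.    1.18 -2.69]
```

```bash
python3 - <<'E'
from rig import r
from h import *
r.move_ptp([.51,.155,.24],ori(1.4))
print(r.read_clock())
p=r.read_tool_pos();o=r.read_orientation()
im,d=r.read_camera("wrist");cv2.imwrite("pics/w1.png",im);np.savez("pics/w1.npz",d=d,p=p,o=o)
i=r.camera_info("wrist");T=np.eye(4);T[:3,:3]=R.from_rotvec(o).as_matrix();T[:3,3]=p;T=T@i["hand_eye"]
P=cloud(d,i["camera_matrix"],i["distortion"],T);z=P[...,2]
near=(d>0)&(np.hypot(P[...,0]-.5224,P[...,1]-.151)<.05)
m=near&(z>.094)&(z<.11);q=P[m];print(len(q),np.median(q[:,2]),"knob",cv2.minAreaRect(q[:,:2].astype(np.float32)))
near=(d>0)&(np.hypot(P[...,0]-.5224,P[...,1]-.151)<.15)
m=near&(abs(z-.055)<.006);q=P[m];print(len(q),np.median(q[:,2]),"case",cv2.minAreaRect(q[:,:2].astype(np.float32)))
E
```

```text
1.9083
1169 0.09733979645890378 knob ((0.5212348699569702, 0.15163274109363556), (0.01592566817998886, 0.05102401599287987), 88.5519027709961)
31193 0.054549796595093125 case ((0.5221184492111206, 0.15173137187957764), (0.1730274260044098, 0.1733412891626358), 79.62963104248047)
```

View pics/w1.png

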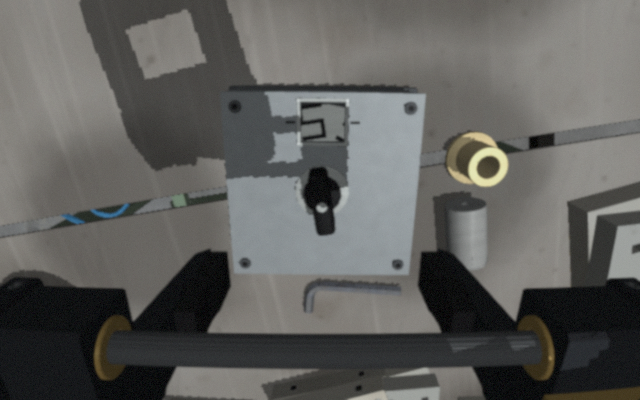

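The wrist view has the knob at (320,200) and the window at (325,120). The knob top reads about 97 mm, not 102, and the drum about 3.30 rad. That suggests the tooth is resting between notches, 4 mm down. I'll check this and enlarge the window.

```bash
python3 - <<'E'
from rig import r
from h import *
f=np.load("pics/w1.npz");d,p,o=f["d"],f["p"],f["o"]
i=r.camera_info("wrist");T=np.eye(4);T[:3,:3]=R.from_rotvec(o).as_matrix();T[:3,3]=p;T=T@i["hand_eye"]
P=cloud(d,i["camera_matrix"],i["distortion"],T);z=P[...,2]
near=(d>0)&(np.hypot(P[...,0]-.5215,P[...,1]-.1517)<.04)
print(np.histogram(z[near],bins=np.arange(.05,.11,.003)))
im=cv2.imread("pics/w1.png")
cv2.imwrite("pics/w1c.png",cv2.resize(im[90:250,250:400][::-1,::-1],None,fx=3.7,fy=3.7,interpolation=cv2.INTER_CUBIC))
C=np.array([.5221,.1517]);
for a in (.70,.8,.86,.95):
  pass
E
```

```text
(array([  70, 3344,  745,   25,   11,  352,   29,   21,   19,   21,   22,
         20,   27,   24,   96,  845,  275,    0,    0]), array([0.05 , 0.053, 0.056, 0.059, 0.062, 0.065, 0.068, 0.071, 0.074,
       0.077, 0.08 , 0.083, 0.086, 0.089, 0.092, 0.095, 0.098, 0.101,
       0.104, 0.107]))
```

View pics/w1c.png

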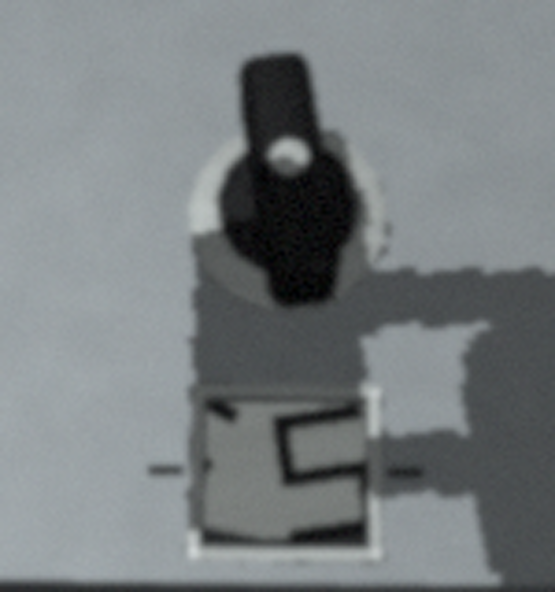

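It is consistent. The collar also reads 3.5 mm low, and the 5 has moved right in the window by about 9 mm, so drum is about 3.30 and knob about 4 mm. Now the grasp.

```bash
cat >> h.py <<'E'
def st(r,tag=""):
    q=r.read_q();p=r.read_tool_pos()
    print(tag,"t%.2f"%r.read_clock(),"p",np.round(p,4),"q6 %.4f"%q[5],"F",np.round(r.read_wrist_force(),1),"M",np.round(r.read_ft_torque(),2),"w %.4f"%r.read_width())
E
python3 - <<'E'
from rig import r
from h import *
a=-0.025-np.pi/2
r.move_ptp([.5217,.1517,.16],ori(a)); 
r.grip(.045,20)
st(r,"above")
p=r.read_tool_pos();o=r.read_orientation()
hit=r.movel([.5217,.1517,.0925],max_speed=.08,threshold=6)
st(r,hit)
r.grip(0.0,25); st(r,"grip")
E
```

```text
above t5.26 p [0.5217 0.1517 0.16  ] q6 1.6608 F [ 0.  -0.2  0. ] M [-0.05  0.14 -0.01] w 0.0449
False t6.25 p [0.522  0.1517 0.0929] q6 1.6608 F [-0.5 -0.2 -0.4] M [-0.01  0.11  0.02] w 0.0454
grip t6.79 p [0.5217 0.1517 0.0926] q6 1.6607 F [ 0.3 -0.6  0.3] M [-0.08  0.23  0.04] w 0.0154
```

Good grip: width 15.4 mm and almost no side load. I'll press to about 6 mm and watch the force.

```bash
python3 - <<'E'
from rig import r
from h import *
r.grip(0.0,40); st(r,"grip40")
x,y,z0=.5217,.1517,.0925
for dz in (.0007,.0014,.002):
    h=r.movel([x,y,z0-dz],max_speed=.01,threshold=16); r.pause(.1); st(r,(dz,h))
E
```

```text
grip40 t7.01 p [0.5217 0.1517 0.0926] q6 1.6608 F [ 0.3 -1.   2.1] M [-0.12  0.22  0.02] w 0.0153
(0.0007, False) t7.36 p [0.5218 0.1517 0.0924] q6 1.6608 F [-2.2 -0.5  6.7] M [-0.19  0.45  0.04] w 0.0155
(0.0014, False) t7.71 p [0.5219 0.1517 0.0919] q6 1.6608 F [-3.1 -1.5  8.9] M [-0.18  0.6   0.12] w 0.0155
(0.002, False) t8.06 p [0.5219 0.1517 0.0914] q6 1.6608 F [-2.5 -1.4  9.9] M [-0.24  0.57  0.05] w 0.0157
```

The spring carries about 10 N and the arm gives about 1 mm under it. The tooth is clear, so I'll press slightly more and turn in steps to about 4.22 rad.

```bash
python3 - <<'E'
from rig import r
from h import *
x,y,z0=.5217,.1517,.0925
r.movel([x,y,z0-.0027],max_speed=.01,threshold=16); st(r,"down")
q=np.array(r.read_q()); 
# turn by joint 6 only (anticlockwise = decreasing q6)
cmd=r.inverse_kinematics([x,y,z0-.0027],ori(-0.025-np.pi/2))
print(np.round(cmd,3))
A=-0.025-np.pi/2
for dth in np.arange(.15,.92,.15):
    t=r.inverse_kinematics([x,y,z0-.0027],ori(A+dth))
    r.move_joints(t); st(r,round(dth,2))
E
```

```text
down t8.31 p [0.5218 0.1517 0.0907] q6 1.6608 F [-2.1 -1.2 10.2] M [-0.23  0.6   0.02] w 0.0155
[0.065 0.554 1.557 0.    1.03  1.661]
0.15 t8.57 p [0.5219 0.1516 0.0907] q6 1.5102 F [-3.1 -2.2 10.2] M [-0.41  0.63  0.01] w 0.0156
0.3 t8.84 p [0.5219 0.1515 0.0907] q6 1.3601 F [-2.2 -2.2  9.6] M [-0.46  0.54  0.07] w 0.0159
0.45 t9.11 p [0.522  0.1514 0.0907] q6 1.2101 F [-2.8 -3.6 10.1] M [-0.58  0.55  0.02] w 0.0155
0.6 t9.38 p [0.522  0.1513 0.0907] q6 1.0601 F [-2.  -3.7  9.7] M [-0.62  0.56  0.03] w 0.0156
0.75 t9.64 p [0.5221 0.1512 0.0907] q6 0.9102 F [-2.  -4.  10.3] M [-0.72  0.53  0.06] w 0.0156
0.9 t9.91 p [0.5221 0.1511 0.0908] q6 0.7602 F [-2.1 -4.7 10.6] M [-0.85  0.49  0.08] w 0.0153
```

Turned freely by 0.9, so drum is about 4.20. Next I'll raise the knob until the tooth rests lightly under the ring, then creep forward and feel for the notch.

```bash
python3 - <<'E'
from rig import r
from h import *
A=-0.025-np.pi/2
x,y=.5220,.1512
z=.0898
fz=10
while z<.0935:
    z+=.0003
    r.movel([x,y,z],max_speed=.01); 
    fz=r.read_wrist_force()[2]
    print(round(z,4),round(fz,1),r.read_tool_pos()[2].round(4))
    if fz<-2.5: break
st(r,"up")
th=.9; base=fz
while th<1.32:
    th+=.015
    r.move_joints(r.inverse_kinematics([x,y,z],ori(A+th)))
    fz=np.mean([r.read_wrist_force()[2] for _ in range(3)])
    print(round(th,3),round(fz,1),"Mz %.2f"%r.read_ft_torque()[2],"t%.1f"%r.read_clock())
    if fz>base+4: break
st(r,"end")
E
```

```text
0.0901 11.3 0.091
0.0904 9.7 0.0913
0.0907 10.0 0.0916
0.091 9.7 0.0919
0.0913 9.8 0.0921
0.0916 8.3 0.0923
0.0919 6.9 0.0923
0.0922 4.2 0.0924
0.0925 2.6 0.0924
0.0928 -1.5 0.0925
0.0931 -4.5 0.0926
up t12.66 p [0.522  0.151  0.0926] q6 0.7598 F [ 2.5 -5.6 -4.5] M [-0.83 -0.37  0.05] w 0.0159
0.915 -4.6 Mz -0.21 t12.9
0.93 -5.2 Mz -0.13 t13.2
0.945 -4.6 Mz -0.09 t13.4
0.96 -4.5 Mz -0.12 t13.7
0.975 -4.7 Mz -0.11 t13.9
0.99 -5.1 Mz -0.19 t14.2
1.005 -4.9 Mz -0.16 t14.4
1.02 -5.1 Mz -0.11 t14.7
1.035 -4.9 Mz 0.04 t14.9
1.05 -4.7 Mz -0.24 t15.2
1.065 -4.2 Mz 0.04 t15.4
1.08 -3.5 Mz -0.21 t15.7
1.095 -2.9 Mz -0.10 t15.9
1.11 -0.5 Mz 0.05 t16.2
1.125 0.8 Mz -0.12 t16.4
end t16.41 p [0.5222 0.151  0.0933] q6 0.5351 F [ 1.1 -4.6  0.8] M [-0.96 -0.17 -0.12] w 0.0153
```

Fz rose by 5 N and the knob has risen 0.7 mm, so the tooth is entering the notch at about drum 4.41. I'll rise gently and nudge the angle.

```bash
python3 - <<'E'
from rig import r
from h import *
A=-0.025-np.pi/2
x,y=.5220,.1512
z=.0931;th=1.125
for k in range(12):
    fz=np.mean([r.read_wrist_force()[2] for _ in range(3)]); mz=np.mean([r.read_ft_torque()[2] for _ in range(3)])
    print("z",round(z,4),"th",round(th,3),"fz %.1f mz %.2f"%(fz,mz),"zact %.4f"%r.read_tool_pos()[2])
    if r.read_tool_pos()[2]>.0962: break
    if fz>-2: z+=.0005
    elif abs(mz)<.4 and th<1.2: th+=.01
    else: break
    r.move_joints(r.inverse_kinematics([x,y,z],ori(A+th)))
st(r)
E
```

```text
z 0.0931 th 1.125 fz 0.8 mz -0.12 zact 0.0933
z 0.0936 th 1.125 fz -0.5 mz -0.08 zact 0.0936
z 0.0941 th 1.125 fz 5.9 mz 0.28 zact 0.0947
z 0.0946 th 1.125 fz 4.8 mz 0.26 zact 0.0952
z 0.0951 th 1.125 fz 3.3 mz 0.25 zact 0.0956
z 0.0956 th 1.125 fz 3.3 mz 0.30 zact 0.0961
z 0.0961 th 1.125 fz 1.5 mz 0.33 zact 0.0964
 t17.91 p [0.5223 0.1509 0.0964] q6 0.5345 F [ 1.1 -5.   1.5] M [-0.94 -0.12  0.33] w 0.0156
```

The tooth has snapped in and the knob has come up about 3.9 mm. Letting go, backing off and looking.

```bash
python3 - <<'E'
from rig import r
from h import *
r.grip(.045,20); st(r,"open")
A=-0.025-np.pi/2
r.movel([.522,.151,.17],max_speed=.1)
r.move_ptp([.51,.155,.24],ori(-.45+np.pi/2*0)); 
st(r)
p=r.read_tool_pos();o=r.read_orientation()
im,d=r.read_camera("wrist");cv2.imwrite("pics/w2.png",im)
i=r.camera_info("wrist");T=np.eye(4);T[:3,:3]=R.from_rotvec(o).as_matrix();T[:3,3]=p;T=T@i["hand_eye"]
P=cloud(d,i["camera_matrix"],i["distortion"],T);z=P[...,2]
near=(d>0)&(np.hypot(P[...,0]-.5224,P[...,1]-.151)<.04)
m=near&(z>.094)&(z<.112);q=P[m];print(len(q),"ztop",np.median(q[:,2]),"knob",cv2.minAreaRect(q[:,:2].astype(np.float32)))
m=near&(z>.063)&(z<.072);print("collar",np.median(z[m]),"cover",np.median(z[near&(abs(z-.055)<.005)]))
rc=cv2.minAreaRect(P[(d>0)&(np.hypot(P[...,0]-.5224,P[...,1]-.151)<.15)&(abs(z-.055)<.006)][:,:2].astype(np.float32));print(rc)
im2,_=r.read_camera("top");cv2.imwrite("pics/t2.png",cv2.resize(im2[165:275,200:330],None,fx=5.4,fy=5.4,interpolation=cv2.INTER_CUBIC))
E
```

```text
open t18.51 p [0.522  0.1513 0.0961] q6 0.5348 F [0.5 0.  0.7] M [-0.07  0.08  0.02] w 0.0450
 t19.78 p [0.5099 0.1551 0.2403] q6 0.5228 F [0.3 0.2 0.3] M [-0.02  0.1  -0.03] w 0.0451
1321 ztop 0.10112854580680863 knob ((0.5218336582183838, 0.15275941789150238), (0.05087392032146454, 0.015753021463751793), 64.53482055664062)
collar 0.07044918991538457 cover 0.05471951300041164
((0.5214323401451111, 0.15176668763160706), (0.173132061958313, 0.1728491634130478), 79.45587158203125)
```

View pics/w2.png

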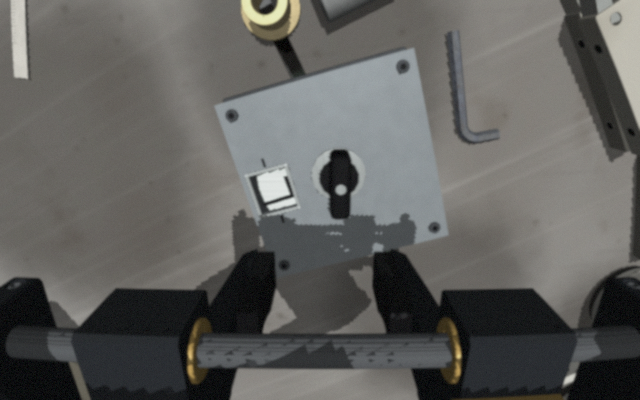

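View pics/t2.png

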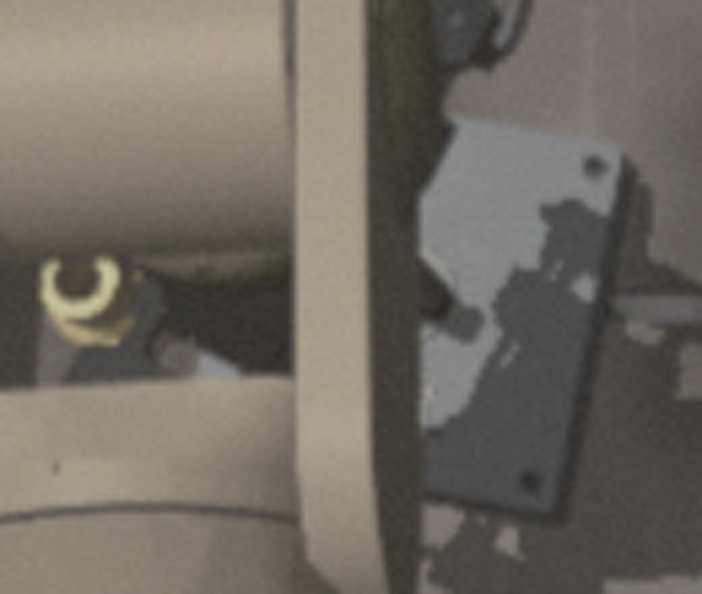

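```bash
python3 - <<'E'
import cv2
im=cv2.imread("pics/w2.png")[150:230,230:380]
cv2.imwrite("pics/w2c.png",cv2.resize(cv2.rotate(im,cv2.ROTATE_90_COUNTERCLOCKWISE),None,fx=4,fy=4,interpolation=cv2.INTER_CUBIC))
E
```

```text
(no output)
```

View pics/w2c.png

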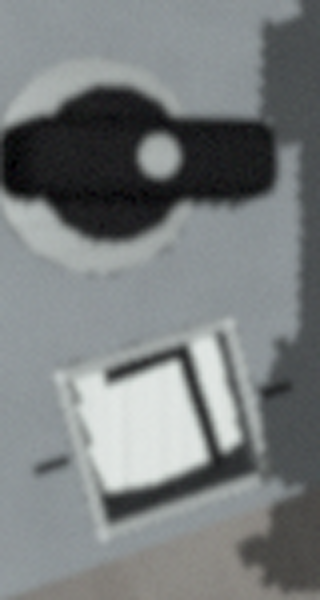

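The window shows a clear 7 (top bar and right-hand stroke), slightly right of the marks, as a drum reading of about 4.45 would give. The bar knob is up and the gripper is clear, so I'm handing in.

```bash
python3 -c "
from rig import r
print(r.read_clock(),r.read_wrist_force());r.hand_in()"
```

```text
19.8833 [ 0.61103174  0.45952706 -0.49635172]
the job is handed in; nothing more can be done
```

The 7 is in the window and the knob is locked up in its notch. I handed the job in at about 20 s of the 58 s allowed; it reports no verdict.

**What I did:** At the start the knob was already about 4 mm down, with the tooth resting between notches and the drum at about 3.30 rad. I gripped the bar, pressed it to about 6 mm (about 10 N), and turned it 0.9 rad. I then let the tooth rest lightly under the ring and crept forward until it sprang into the notch. The highest vertical force I read at the wrist was about 11 N, and the pull up against the ring was about 5 N.

**Last checks:**
- **Drum:** about 4.45 rad from the bar's angle against the case, inside the allowed 4.208 to 4.588. The 7 shows in the window, slightly right of the marks.
- **Knob:** the top rose 3.8 mm and the collar 3.9 mm from the 4 mm rest position, so it is fully up to within the camera's accuracy.
- **Robot:** the gripper is open and clear, with wrist force near zero.
- **Loose parts:** the hand stayed well away from them. I did not measure the bush, roller, hex key or big bush again. The last top view was partly hidden by the arm, but the bush and hex key looked to be in place in the pictures.

No check failed. The only mismatch is the absolute height of the knob top, 101.1 mm against a nominal 102. The start reading was low by a similar amount, so I put this down to camera bias.

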